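# Level the sagging peg rail by its hidden bolt head and hold it

### The arm

A 6-joint arm with a two-finger parallel gripper is mounted at the origin on the work surface. World frame = base frame: x ahead of the robot, y to its left, z up, the work surface at z = 0. Lengths are in m, angles in rad, forces in N, time in s.
With the tool pointing down it reaches from about 0.325 to 0.75 m from the base axis. Payload 7.6 kg.
Tool frame: the origin (TCP) lies midway between the tips of the shut fingers; the grasp point (between the pads) lies 19 mm behind it (robot.grasp_offset is the z of the grasp point in the tool frame, in m); z points along the fingers, y is the line along which they close (so a half turn about z gives the same grasp; the last joint's range is limited). The gripper opens to 85 mm and grips with 20 to 120 N. Pads are 22 mm wide; open, the fingers measure 114 mm over their backs; the gripper's body (76 mm by 85 mm) begins 54 mm behind the grasp point. The pads swing forward as they close: fully open they stand 13 mm farther back than shut.
Start: joints at [1.187, 0.052, 1.401, -0, 1.689, -0.07], TCP at [0.162, 0.499, 0.231] pointing down, gripper open.
Joint ranges: [-2.9, 2.9], [-0.91, 2.17], [0.12, 2.37], [-1.06, 4.2], [0.26, 2.73], [-2.93, 2.93]. Speed limits (rad/s): [2.57, 2.57, 3.01, 3.14, 3.14, 3.14].

### API

Orientations are given as a unit quaternion [w, x, y, z].
In Python, from cell import robot gives the robot as it stands.
- The arm moves only by the tool jog_arm, never from a script. Its argument "deltas" is a list of rows, each an object with "xyz": the shift along the tool's x, y, z in normalised numbers (1 is 0.3 m), a list of three; "delta_rot": the turn, a rotation vector about the tool's x, y, z in fractions of the full range, 1 being 45 degrees, a list of three; "claw": the closure, from 0 (fully open) to 1 (shut). A call has 1 to 5 rows; each row is the pose to reach, as a shift and turn from the pose commanded when the call began, along the tool's axes at that moment; what a row does not reach only later rows make up. A row lasts 1/10 s, in which the tool goes at most 50 mm and 8.59 degrees, less where a joint would pass 70% of its speed; a pose out of reach is approached as far as the arm can. A shift or turn number past 1, either way, is cut back to 1. A call with a gripper value outside its range is refused whole. The fingers move at their own pace and stop on an object; "force" is the grip in N (left out, the last holds). Time passes only in rows, so rows that repeat a pose let the fingers close. It gives the time, the measured TCP pose, the force, the opening and the grip force at its end, in the units of the state.
- robot.get_state(): the state, without advancing time (a new reading comes with each control period).
- robot.capture(name): name is "scene" or "top" or "wrist"; returns a dict with "img" (480x640x3 uint8, blue, green, red), "intrinsics" (3x3 intrinsics, pixels), "R" (3x3) and "t" (3): a world point X has camera coordinates R X + t; the wrist camera has in their place "tool_from_camera" (4x4, takes a point from camera to tool coordinates, whose origin is the TCP and whose axes are the flange's). Camera axes: x right, y down, z forward; pixel columns grow to the right and rows downward; lengths in m; the calibration is good to about 2 mm. A picture is of the moment at which its call begins: read the wrist's pose just before it. There is no depth.
- robot.sign_off(): hands the job in; it is judged then, once.
The state is a dict: "time_s": time; "qpos": joint angles; "qd": joint speeds; "joint_torque": joint torques, N m; "ee_pos": TCP position; "tcp_rot": TCP orientation; "force": force on the tool from outside, world axes, zero at the start; "ft_torque": the same for the moment, N m; "gripper_width": finger opening in m; "finger_force": force on a finger pad.
Only numpy, scipy, OpenCV 4.12 (cv2) and the standard library are available. Lean on these libraries where they do the work, as an engineer would, in place of code of your own. Each camera call takes 0.05 s, during which the arm holds its last target. There are 200 camera calls.

### The job

The wooden peg rail on the counter stand sags because its nut is loose. Reach down into the narrow gap between the steel bracket and the timber post, grip the square bolt head hidden there, turn it until the peg rail is level, and keep the head from turning back so that the shopkeeper can tighten the nut on the other side: finish while still holding the head firmly, with the rail level. Move the rail only by the bolt head, without touching the rail itself, and leave the jar, the bottle and the bowl undisturbed.

Things in the scene. Friction and masses are not known exactly. Their poses are not given: they have to be found in the camera images.
- stand: Fixed counter stand, yaw within 0.45 rad of 0; origin on the table straight below the bolt head's centre. Plank 170 (x) x 160 x 22 mm. On the robot's side a timber post (40 mm in x, 90 in y), inner face at x = -25 mm; beyond it an upright steel bracket leg (6 mm in x, 90 in y), inner face at x = +25 mm. Both end 174 mm above the table.
- gap (a point): Middle of the open top of the gap between post and bracket, 174 mm above the table, straight above the bolt head's centre; the point's axes are the stand's. The gap is 50 mm wide in x, open at the top and at both y ends, and apart from bolt head and shank empty down to 58 mm above the table.
- bolt_head (a point): Centre of the square steel bolt head, 24 x 24 mm across flats, 16 mm thick along the bolt axis = stand's x axis; 150 mm above the table, mid gap. A 16 mm shank runs on to +x. Square to the stand's y and z when joint bolt is 0.30, else turned from that about the stand's +x by 0.30 minus joint bolt: near upright at the start, +0.30 (top leaning to the stand's -y) when the rail is level.
- rail_end (a point): Centre of the far end of the wooden peg rail (215 mm long, 30 high, 18 thick), which is rigidly fixed on the bolt beyond the bracket, 35 to 53 mm in +x from the head's centre, with three 12 mm pegs sticking out 32 mm further to +x. It runs from 25 mm on the -y side of the bolt axis to this end, 190 mm on the +y side. Level: this point is as high as the bolt head.
- bolt (a joint): Sag angle of the rail (rad); rail, bolt and head turn as one. 0 = level, positive = the long +y end hangs down; raising it turns the head about the stand's +x axis. Rests at 0.2 to 0.5 at the start; the rail's weight and a springy rubber washer always return it there when let go; holding it level takes 0.09 to 0.19 N m. Range -0.35 to 0.8.
- jar: Bystander: white jar with a yellow cap, 72 mm across, 105 mm high, on the table; origin at the centre of its underside.
- oil: Bystander: amber bottle, 52 mm across, 135 mm high, on the table; origin at the centre of its underside.
- bowl: Bystander: dark wooden bowl, 110 mm across, 45 mm high, on the table; origin at the centre of its underside.

How it is judged:
At the end, for the whole second after the job is handed in: Through the last second the rail is level within 0.07 rad (4 degrees) and does not turn (under 0.05 rad/s), the fingers press on the bolt head with more than 8 N with the grip point within 35 mm of the head's centre, and nothing touches the rail (value of joint bolt between -0.07 and 0.07 rad and velocity of joint bolt between -0.05 and 0.05 rad/s and contact force between the fingers and bolt_c1 above 8 N and distance between the grasp point and bolt_head below 0.035 m and contact force between each of bolt_c2, bolt_c3, bolt_c4, bolt_c5 and anything else below 0.5 N); the arm keeps its last pose, push and grip.
It fails at once if the rail itself is pushed by the robot (contact force between any of the arm, the fingers and bolt_c2 above 2 N or contact force between any of the arm, the fingers and bolt_c3 above 2 N or contact force between any of the arm, the fingers and bolt_c4 above 2 N or contact force between any of the arm, the fingers and bolt_c5 above 2 N).
It fails at once if the jar, the bottle or the bowl is shifted by more than 30 mm or tipped over (distance of any of jar, oil, bowl from where it was at the start of the episode above 0.03 m or angle between any of jar, oil, bowl's own z axis and vertical above 0.5 rad).
It also fails if it takes over 35 s, if anything falls off the work surface, if the arm or the gripper's body presses on something with over 40 N, if the wrist force passes 120 N, or if a joint passes its speed limit or range.

## Working session

There is one attempt and no reset: what is moved stays moved. The work goes in short steps, Python scripts to look and compute and a tool call to move; the robot and the scene stay as the last step left them, time stands still between calls to the robot, and variables do not carry over. Pictures are saved under pics/ and viewed, at most 10 in all, crops included, and the job is handed in when it is done.

Besides the shell and the picture viewer there is one more tool, called after "Request:" as name([rows], argument=value, ...), one row to a line, values as JSON. jog_arm: Moves the arm, as the interface text tells. Its arguments: {"type":"object","properties":{"deltas":{"type":"array"},"force":{"type":"number"}},"required":["deltas"]}

```bash
mkdir -p pics; python3 - <<'E'
from cell import robot
import cv2,numpy as np,pickle
s=robot.get_state();print(s)
d={}
for n in ["scene","top","wrist"]:
    c=robot.capture(n);d[n]=c;cv2.imwrite(f"pics/{n}0.png",c["img"])
    print(n,{k:np.round(v,4).tolist() for k,v in c.items() if k!="img"})
pickle.dump((s,d),open("c0.pkl","wb"))
E
```

```text
{'time_s': 0.0, 'qpos': array([ 1.18671442e+00,  5.28495439e-02,  1.40174180e+00,  3.73513960e-05,
        1.68862195e+00, -7.03272385e-02]), 'qd': array([-0.00019515,  0.00215593, -0.00019774, -0.00075425,  0.002101  ,
        0.00099017]), 'joint_torque': array([ 3.00749507e-04, -3.81697440e+01, -3.60169780e+01, -5.73393459e-05,
        6.63982501e-03,  7.42766957e-06]), 'ee_pos': array([0.16189695, 0.49908716, 0.23045713]), 'tcp_rot': array([-2.00599501e-04,  1.56232450e-01,  9.87719983e-01, -7.85315419e-04]), 'force': array([ 0.61927859, -0.57389551, -0.37143254]), 'ft_torque': array([0.00073284, 0.00733677, 0.034539  ]), 'finger_force': 0.0, 'gripper_width': 0.08529601470045703}
scene {'intrinsics': [[532.3725, 0.0, 317.3072], [0.0, 532.3725, 235.7412], [0.0, 0.0, 1.0]], 'R': [[-0.2215, 0.975, -0.016], [0.82, 0.1773, -0.5442], [-0.5278, -0.1336, -0.8388]], 't': [0.104, -0.4082, 1.251]}
top {'intrinsics': [[442.0778, 0.0, 319.1408], [0.0, 442.0778, 233.4593], [0.0, 0.0, 1.0]], 'R': [[0.0063, -0.9996, -0.0282], [-0.9936, -0.0031, -0.1125], [0.1123, 0.0287, -0.9933]], 't': [0.0496, 0.5893, 0.8061]}
wrist {'intrinsics': [[432.7282, 0.0, 312.6389], [0.0, 432.7282, 237.9901], [0.0, 0.0, 1.0]], 'tool_from_camera': [[-0.0008, -0.9456, -0.3253, 0.0841], [1.0, -0.0008, -0.0002, 0.0008], [-0.0, -0.3253, 0.9456, -0.1425], [0.0, 0.0, 0.0, 1.0]]}
```

View pics/scene0.png

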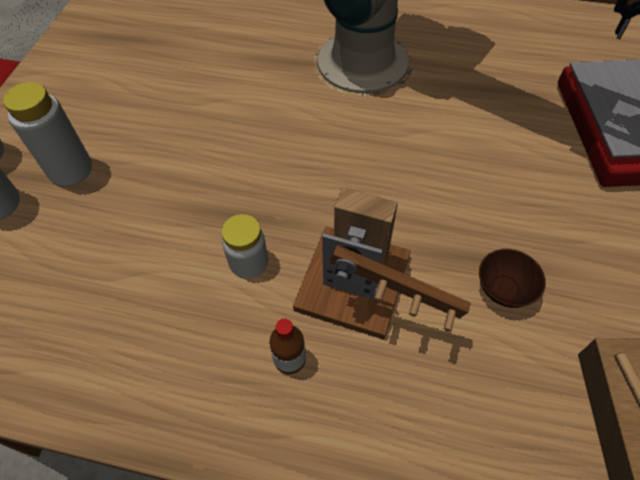

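View pics/top0.png

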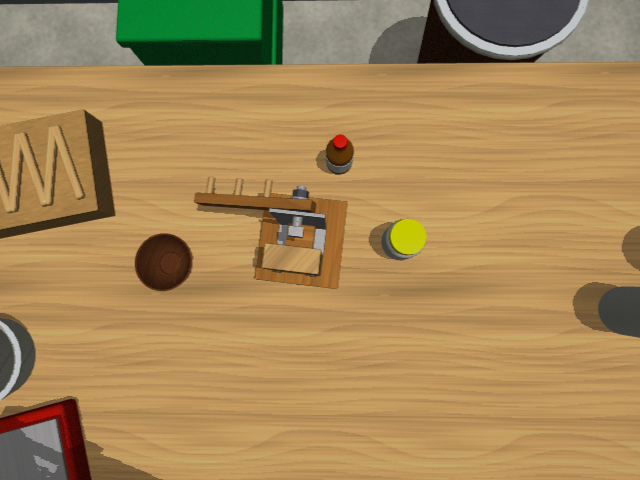

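The scene view shows the stand at about (360,260), jar at (245,245), bottle at (288,345) and bowl at (512,278). In the top view the stand is at about (300,240) and the head is visible at about (296,230). I'll zoom in on both.

```bash
python3 - <<'E'
import pickle,cv2,numpy as np
s,d=pickle.load(open("c0.pkl","rb"))
a=d["top"]["img"][175:300,190:350]; b=d["scene"]["img"][180:340,285:475]
cv2.imwrite("pics/z1.png",cv2.resize(a,None,fx=5,fy=4.8*5/4.8,interpolation=cv2.INTER_CUBIC)[:600,:800])
cv2.imwrite("pics/z2.png",cv2.resize(b,(760,600) if 0 else (713,600),interpolation=cv2.INTER_CUBIC))
E
```

```text
(no output)
```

View pics/z1.png

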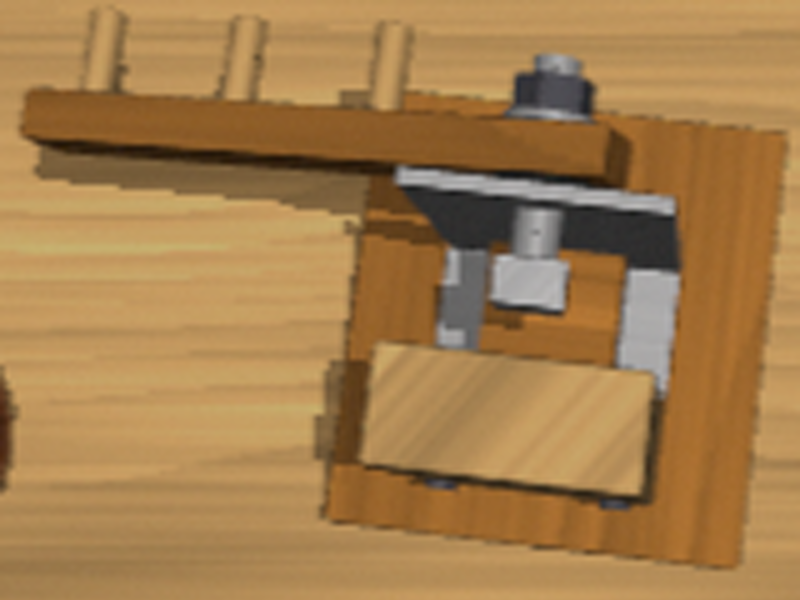

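View pics/z2.png

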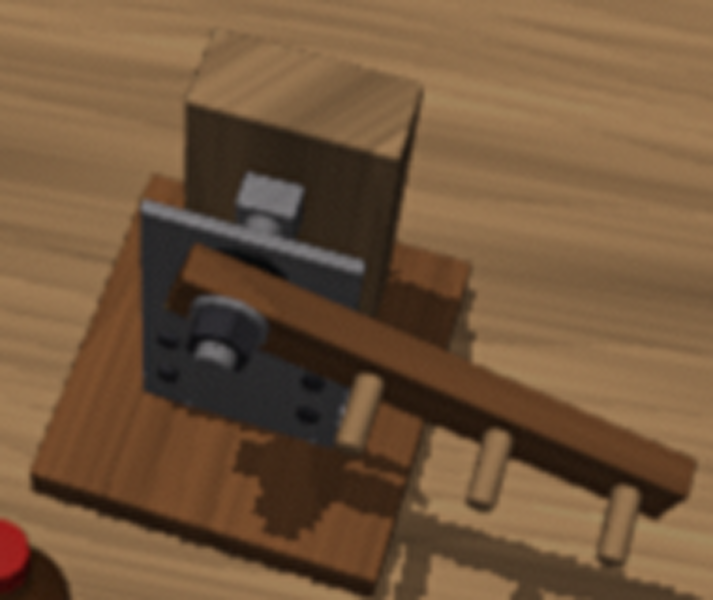

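Zoomed top view: post top corners are at crop (375,343), (655,375), (642,497) and (360,465). The bracket's top inner edge runs (400,184)–(676,213), and the head top centre is about (530,280). The zoomed scene view gives the matching corners, plus the rail end top at (695,462).

```bash
cat > h.py <<'E'
import numpy as np,pickle
from scipy.optimize import least_squares
from scipy.spatial.transform import Rotation as Ro
s,d=pickle.load(open("c0.pkl","rb"))
def proj(c,X):
    p=np.atleast_2d(X)@np.array(c["R"]).T+c["t"];K=c["intrinsics"]
    q=p@np.array(K).T;return q[:,:2]/q[:,2:]
def back(c,uv,z):
    R=np.array(c["R"]);r=R.T@np.linalg.solve(c["intrinsics"],[*uv,1]);C=-R.T@c["t"];return C+r*(z-C[2])/r[2]
E
python3 - <<'E'
from h import *
T=lambda p:(p[0]/5+190,p[1]/5+175); S=lambda p:(p[0]/3.753+285,p[1]/3.75+180)
st={'top':[((-25,45),(375,343)),((-25,-45),(655,375)),((-65,-45),(642,497)),((-65,45),(360,465)),((25,45),(400,184)),((25,-45),(676,213))],
'scene':[((-25,-45),(188,105)),((-25,45),(400,157)),((-65,45),(422,90)),((-65,-45),(213,32)),((25,-45),(143,202)),((25,45),(362,262))]}
rl={'top':[((53,190,15),(25,91)),((35,190,15),(22,133))],'scene':[((35,190,15),(695,462)),((53,190,-15),(660,517))]}
f={'top':T,'scene':S}
def W(x,P):
    c,n=np.cos(x[2]),np.sin(x[2]);P=np.array(P)/1000
    return np.array([x[0]+c*P[0]-n*P[1],x[1]+n*P[0]+c*P[1],P[2]])
def res(x,names=('top','scene')):
    r=[]
    for n in names:
        for P,u in st[n]: r+=list(proj(d[n],W(x,(*P,174)))[0]-f[n](u))
        for P,u in rl[n]:
            c,q=np.cos(-x[3]),np.sin(-x[3]);r+=list(proj(d[n],W(x,(P[0],c*P[1]-q*P[2],150+q*P[1]+c*P[2])))[0]-f[n](u))
    return np.array(r)
for nm in [('top','scene'),('top',),('scene',)]:
    o=least_squares(res,[.5,.0,0,.3],args=(nm,));print(nm,o.x,np.abs(o.fun).max());
    if len(nm)==2:print(o.fun.round(1))
    x=o.x
    print(' head from top',)
print(back(d['top'],T((530,270)),.162),back(d['scene'],S((272,188)),.162))
print('jar',back(d['top'],(407,237),.105),back(d['scene'],(242,231),.105),'oil',back(d['top'],(340,141),.135),'bowl',back(d['top'],(164,262),.03))
E
```

```text
('top', 'scene') [ 0.57910511  0.08781107 -0.10793064  0.26346166] 2.5416508860578517
[-0.8 -1.5 -0.3 -1.5 -0.6 -0.6 -1.  -0.7 -1.8 -0.7 -0.9 -0.3 -0.4 -1.1
 -1.3  0.6 -1.9 -1.4 -0.8  0.1 -0.  -2.5 -0.6 -1.7 -0.4 -1.2  0.4 -0.7
  0.1 -1.5 -2.2  1.1]
 head from top
('top',) [ 0.57771986  0.08628712 -0.11200096  0.2609377 ] 0.8891738247393448
 head from top
('scene',) [ 0.58079799  0.08878376 -0.10790513  0.25102629] 1.7714638955264945
 head from top
[0.58167463 0.08608828 0.162     ] [0.5758961  0.08866509 0.162     ]
jar [ 0.57531139 -0.10149639  0.105     ] [ 0.57958483 -0.09955411  0.105     ] oil [0.73667331 0.0148321  0.135     ] bowl [0.53358195 0.34928756 0.03      ]
```

```bash
cat >> h.py <<'E'
def plan(head,yaw,tilt,dz=0.,off=.019):
    """grasp point at head+dz up; tilt about stand +x"""
    from cell import robot
    s=robot.get_state();w=s["tcp_rot"];R0=Ro.from_quat([w[1],w[2],w[3],w[0]])
    B=np.array([[-1,0,0],[0,1,0],[0,0,-1.]]).T
    R1=Ro.from_euler('z',yaw)*Ro.from_euler('x',tilt)*Ro.from_matrix(B)
    p=np.array(head)+[0,0,dz]+R1.apply([0,0,off])
    print('t',round(s["time_s"],2),'xyz cm',(R0.inv().apply(p-s["ee_pos"])*100).round(2),'rot',np.degrees((R0.inv()*R1).as_rotvec()).round(2),'F',np.round(s["force"],1),'ff',s["finger_force"],'w',s["gripper_width"])
E
python3 -c "
from cell import robot
print(robot.grasp_offset)
from h import *
plan([.579,.0875,.15],-.108,.0,.13)"
```

```text
-0.0187
t 0.15 xyz cm [-52.38 -26.29  -3.01] rot [-6.000e-02 -1.000e-02 -1.179e+01] F [ 0.8  0.7 -0.3] ff 0.0 w 0.08519093403837005
```

Units first: shifts go in shares of 0.3 m and turns go in shares of 45 degrees. So -18 cm is -0.6, -13.5 cm is -0.45, -11.8 degrees is -0.2622.

Request:
jog_arm([
  {"xyz": [0,0,-0.1],"delta_rot": [0,0,0],"claw": 0},
  {"xyz": [-0.15,-0.0733,-0.1],"delta_rot": [0,0,-0.0889],"claw": 0},
  {"xyz": [-0.3,-0.15,-0.1],"delta_rot": [0,0,-0.1778],"claw": 0},
  {"xyz": [-0.45,-0.2233,-0.1],"delta_rot": [0,0,-0.2622],"claw": 0},
  {"xyz": [-0.6,-0.3,-0.1],"delta_rot": [0,0,-0.2622],"claw": 0},
])

```text
time_s: 0.65
ee_pos: [0.3055, 0.3576, 0.2611]
tcp_rot: [-0.0, 0.053, 0.999, 0.0]
force: [1.1, 1.3, -0.8]
gripper_width: 0.0853
finger_force: 0.0
```

Request:
jog_arm([
  {"xyz": [0,0,0],"delta_rot": [0,0,0],"claw": 0},
])

```text
time_s: 0.75
ee_pos: [0.3079, 0.3555, 0.2611]
tcp_rot: [0.0, 0.057, 0.998, -0.001]
force: [-0.6, 0.3, 0.1]
gripper_width: 0.0854
finger_force: 0.0
```

```bash
python3 -c "
from h import *
plan([.579,.0875,.15],-.108,.0,.13)"
```

```text
t 0.75 xyz cm [-30.   -23.52   0.07] rot [-0.06  0.06 -0.39] F [-0.6  0.3  0.1] ff 0.0 w 0.08543778493298246
```

To row units: -19.5 cm is -0.65, -15.6 cm is -0.52, -0.4 degrees is -0.0089.

Request:
jog_arm([
  {"xyz": [-0.13,-0.1033,0],"delta_rot": [0,0,-0.0089],"claw": 0},
  {"xyz": [-0.26,-0.2067,0],"delta_rot": [0,0,-0.0089],"claw": 0},
  {"xyz": [-0.39,-0.31,0],"delta_rot": [0,0,-0.0089],"claw": 0},
  {"xyz": [-0.52,-0.4133,0],"delta_rot": [0,0,-0.0089],"claw": 0},
  {"xyz": [-0.65,-0.5167,0],"delta_rot": [0,0,-0.0089],"claw": 0},
])

```text
time_s: 1.25
ee_pos: [0.4826, 0.183, 0.2611]
tcp_rot: [-0.0, 0.05, 0.999, 0.0]
force: [0.8, 1.3, -0.0]
gripper_width: 0.0852
finger_force: 0.0
```

To row units: -10.5 cm is -0.35, -8 cm is -0.2667.

Request:
jog_arm([
  {"xyz": [-0.1167,-0.0867,0],"delta_rot": [0,0,0],"claw": 0},
  {"xyz": [-0.2333,-0.1767,0],"delta_rot": [0,0,0],"claw": 0},
  {"xyz": [-0.35,-0.2667,0],"delta_rot": [0,0,0],"claw": 0},
  {"xyz": [-0.35,-0.2667,0],"delta_rot": [0,0,0],"claw": 0},
  {"xyz": [-0.35,-0.2667,0],"delta_rot": [0,0,0],"claw": 0},
])

```text
time_s: 1.75
ee_pos: [0.5783, 0.0938, 0.2603]
tcp_rot: [-0.001, 0.051, 0.999, 0.0]
force: [-0.5, 0.5, 0.2]
gripper_width: 0.0855
finger_force: 0.0
```

```bash
python3 - <<'E'
from h import *
from cell import robot
import cv2
plan([.579,.0875,.15],-.108,.0,.13)
s=robot.get_state();c=robot.capture("wrist");cv2.imwrite("pics/w1.png",c["img"])
pickle.dump((s,c),open("w1.pkl","wb"));print(s["ee_pos"],s["tcp_rot"])
E
```

```text
t 1.75 xyz cm [-0.14 -0.62 -0.07] rot [ 0.01 -0.11  0.35] F [-0.5  0.5  0.2] ff 0.0 w 0.08546670553743294
[0.57828567 0.09382782 0.26026011] [-9.57835472e-04  5.09085661e-02  9.98702853e-01  1.04639559e-04]
```

View pics/w1.png

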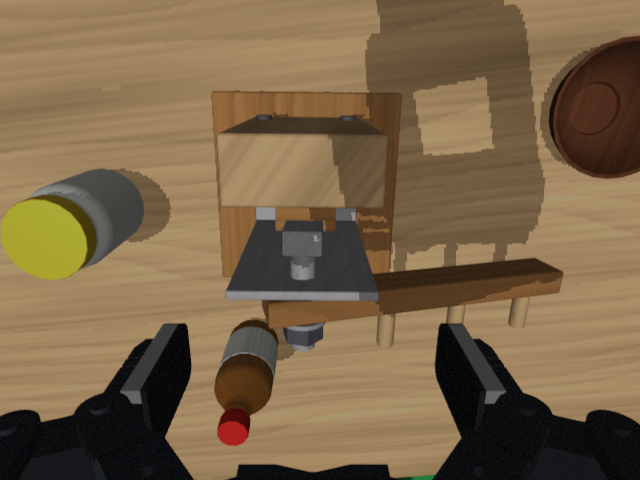

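The wrist view shows the post top at (217,135)–(386,135)–(386,208)–(220,208), the bracket's top inner edge at (230,291)–(377,291), and the head at (285–322, 222–255). I'll refine the stand pose from these.

```bash
python3 - <<'E'
from h import *
s,c=pickle.load(open("w1.pkl","rb"))
w=s["tcp_rot"];Rt=Ro.from_quat([w[1],w[2],w[3],w[0]]).as_matrix();M=np.eye(4);M[:3,:3]=Rt;M[:3,3]=s["ee_pos"]
M=np.linalg.inv(M@np.array(c["tool_from_camera"]))
cam=dict(R=M[:3,:3],t=M[:3,3],intrinsics=c["intrinsics"])
pts=[((-65,-45),(217,135)),((-65,45),(386,135)),((-25,45),(386,208)),((-25,-45),(220,208)),((25,-45),(231,291)),((25,45),(377,291))]
def W(x,P):
    a,b=np.cos(x[2]),np.sin(x[2]);return [x[0]+(a*P[0]-b*P[1])/1e3,x[1]+(b*P[0]+a*P[1])/1e3,.174]
f=lambda x:np.concatenate([proj(cam,W(x,P))[0]-u for P,u in pts])
o=least_squares(f,[.579,.0875,-.108]);print(o.x,o.fun.round(1))
a=o.x
print("head far edge mid", back(cam,(303,222),.162),back(cam,(303,232),.162))
plan([*a[:2],.15],a[2],.0,.13)
E
```

```text
[ 0.58057216  0.0890777  -0.09924214] [-2.2 -0.8  3.1 -1.4 -0.9  0.6  0.4  1.2 -4.4  1.   3.8  0.5]
head far edge mid [0.56670881 0.09021118 0.162     ] [0.57278343 0.08954112 0.162     ]
t 1.8 xyz cm [-0.32 -0.52 -0.01] rot [ 0.02 -0.06 -0.07] F [-0.3 -0.1 -0.4] ff 0.0 w 0.08532977843481118
```

To row units: 6 cm is 0.2, 4 cm is 0.1333.

Request:
jog_arm([
  {"xyz": [-0.0083,-0.0167,0],"delta_rot": [0,0,0],"claw": 0},
  {"xyz": [-0.0083,-0.0167,0],"delta_rot": [0,0,0],"claw": 0},
  {"xyz": [-0.0083,-0.0167,0.0667],"delta_rot": [0,0,0],"claw": 0},
  {"xyz": [-0.0083,-0.0167,0.1333],"delta_rot": [0,0,0],"claw": 0},
  {"xyz": [-0.0083,-0.0167,0.2],"delta_rot": [0,0,0],"claw": 0},
], force=70)

```text
time_s: 2.3
ee_pos: [0.5798, 0.0893, 0.2012]
tcp_rot: [0.001, 0.05, 0.999, 0.0]
force: [0.0, 0.0, 0.0]
gripper_width: 0.0851
finger_force: 0.0
```

```bash
python3 -c "
from h import *
plan([.580,.0886,.15],-.104,.04,-.002)"
```

```text
t 2.3 xyz cm [-0.02  0.    7.21] rot [-2.27  0.06  0.23] F [0. 0. 0.] ff 0.0 w 0.08509158489949739
```

To row units: 7.1 cm is 0.2367, 6 cm is 0.2, -2.3 degrees is -0.0511.

Request:
jog_arm([
  {"xyz": [0,0,0.05],"delta_rot": [-0.0222,0,0.0044],"claw": 0},
  {"xyz": [0,0,0.1],"delta_rot": [-0.0511,0,0.0044],"claw": 0},
  {"xyz": [0,0,0.15],"delta_rot": [-0.0511,0,0.0044],"claw": 0},
  {"xyz": [0,0,0.2],"delta_rot": [-0.0511,0,0.0044],"claw": 0},
  {"xyz": [0,0,0.2367],"delta_rot": [-0.0511,0,0.0044],"claw": 0},
])

```text
time_s: 2.8
ee_pos: [0.5798, 0.089, 0.129]
tcp_rot: [0.001, 0.052, 0.998, 0.02]
force: [-0.3, -0.7, -0.1]
gripper_width: 0.0855
finger_force: 0.0
```

Request:
jog_arm([
  {"xyz": [0,0,0],"delta_rot": [0,0,0],"claw": 0.4},
  {"xyz": [0,0,0],"delta_rot": [0,0,0],"claw": 0.4},
  {"xyz": [0,0,0],"delta_rot": [0,0,0],"claw": 0.5},
  {"xyz": [0,0,0],"delta_rot": [0,0,0],"claw": 0.6},
  {"xyz": [0,0,0],"delta_rot": [0,0,0],"claw": 0.6},
])

```text
time_s: 3.3
ee_pos: [0.5804, 0.0887, 0.1309]
tcp_rot: [0.002, 0.052, 0.998, 0.02]
force: [0.1, -0.4, -0.5]
gripper_width: 0.034
finger_force: 0.0
```

```bash
python3 - <<'E'
from h import *
from cell import robot
import cv2
plan([.580,.0886,.15],-.104,.04,-.002)
c=robot.capture("wrist");t=robot.capture("top");sc=robot.capture("scene")
a=c["img"][150:450,100:540];b=sc["img"][180:340,285:475]
cv2.imwrite("pics/g1.png",np.vstack([cv2.resize(a,(440,300)),cv2.resize(b,(440,300))]))
E
```

```text
t 3.3 xyz cm [0.04 0.06 0.19] rot [ 0.02  0.06 -0.02] F [ 0.1 -0.4 -0.5] ff 0.0 w 0.03397555768369206
```

View pics/g1.png

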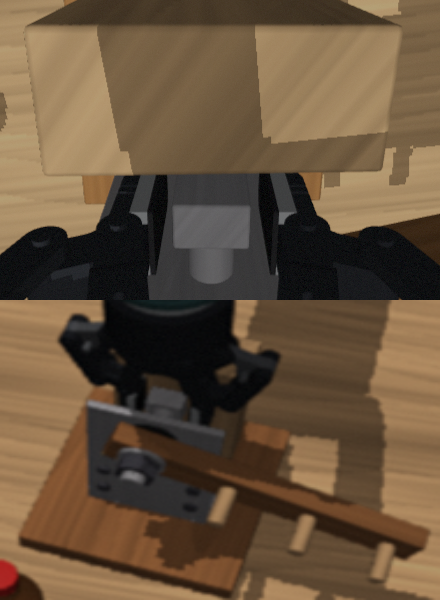

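The fingers straddle the head evenly, with about 18 px clear on each side and the head at (173–249, 205–248) in the upper crop. Closing now.

To row units: 0.1 cm is 0.0033.

Request:
jog_arm([
  {"xyz": [0,0,0.0033],"delta_rot": [0,0,0],"claw": 0.7},
  {"xyz": [0,0,0.0033],"delta_rot": [0,0,0],"claw": 0.8},
  {"xyz": [0,0,0.0033],"delta_rot": [0,0,0],"claw": 1},
  {"xyz": [0,0,0.0033],"delta_rot": [0,0,0],"claw": 1},
  {"xyz": [0,0,0.0033],"delta_rot": [0,0,0],"claw": 1},
], force=70)

```text
time_s: 3.95
ee_pos: [0.5802, 0.0882, 0.1295]
tcp_rot: [0.001, 0.052, 0.998, 0.02]
force: [-2.3, -4.7, 3.5]
gripper_width: 0.0232
finger_force: 70.1
```

```bash
python3 -c "
from h import *
plan([.580,.0886,.15],-.104,.10,-.002)
plan([.580,.0886,.15],-.104,.17,-.002)
plan([.580,.0886,.15],-.104,.24,-.002)
plan([.580,.0886,.15],-.104,.30,-.002)"
```

```text
t 3.95 xyz cm [0.02 0.22 0.05] rot [-3.46  0.01 -0.04] F [-2.3 -4.7  3.5] ff 70.06194591522217 w 0.023221282874331423
t 3.95 xyz cm [0.02 0.36 0.04] rot [-7.47  0.01 -0.04] F [-2.3 -4.7  3.5] ff 70.06194591522217 w 0.023221282874331423
t 3.95 xyz cm [0.02 0.49 0.02] rot [-1.148e+01  1.000e-02 -4.000e-02] F [-2.3 -4.7  3.5] ff 70.06194591522217 w 0.023221282874331423
t 3.95 xyz cm [ 0.02  0.6  -0.01] rot [-14.92   0.02  -0.04] F [-2.3 -4.7  3.5] ff 70.06194591522217 w 0.023221282874331423
```

To row units: 0.49 cm is 0.0163, -0.06 cm is -0.002, -14.9 degrees is -0.3311.

Request:
jog_arm([
  {"xyz": [0,0.0033,0],"delta_rot": [-0.0667,0,0],"claw": 1},
  {"xyz": [0,0.0067,0],"delta_rot": [-0.1333,0,0],"claw": 1},
  {"xyz": [0,0.01,0],"delta_rot": [-0.2,0,0],"claw": 1},
  {"xyz": [0,0.0133,-0.0017],"delta_rot": [-0.2667,0,0],"claw": 1},
  {"xyz": [0,0.0163,-0.002],"delta_rot": [-0.3311,0,0],"claw": 1},
])

```text
time_s: 4.45
ee_pos: [0.5808, 0.0935, 0.1305]
tcp_rot: [0.008, 0.052, 0.987, 0.15]
force: [-2.7, -2.1, 2.2]
gripper_width: 0.0229
finger_force: 70.4
```

Request:
jog_arm([
  {"xyz": [0,0,0],"delta_rot": [0,0,0],"claw": 1},
  {"xyz": [0,0,0],"delta_rot": [0,0,0],"claw": 1},
  {"xyz": [0,0,0],"delta_rot": [0,0,0],"claw": 1},
])

```text
time_s: 4.75
ee_pos: [0.5808, 0.0934, 0.1304]
tcp_rot: [0.008, 0.051, 0.987, 0.149]
force: [-2.7, -4.6, 4.7]
gripper_width: 0.0231
finger_force: 71.1
```

```bash
python3 - <<'E'
from h import *
from cell import robot
import cv2
plan([.580,.0886,.15],-.104,.30,-.002)
sc=robot.capture("scene")
cv2.imwrite("pics/l1.png",cv2.resize(sc["img"][180:340,285:475],(713,600),interpolation=cv2.INTER_CUBIC))
x=[.5795,.088,-.105]
for th in(-.07,0,.07,.14):
  o=[]
  for P in[(35,190,15),(53,190,15),(53,190,-15),(53,-25,15),(35,-25,15)]:
    c,q=np.cos(-th),np.sin(-th);P=np.array([P[0],c*P[1]-q*P[2],150+q*P[1]+c*P[2]])/1e3
    a,b=np.cos(x[2]),np.sin(x[2]);u=proj(sc,[x[0]+a*P[0]-b*P[1],x[1]+b*P[0]+a*P[1],P[2]])[0]
    o.append(((u-[285,180])*3.751).round().tolist())
  print(th,o)
E
```

```text
t 4.75 xyz cm [0.02 0.05 0.08] rot [-0.04  0.02 -0.  ] F [-2.7 -4.6  4.7] ff 71.11471652984619 w 0.02314335847895106
-0.07 [[738.0, 381.0], [730.0, 423.0], [716.0, 461.0], [165.0, 284.0], [180.0, 247.0]]
0 [[734.0, 399.0], [725.0, 441.0], [707.0, 476.0], [168.0, 283.0], [182.0, 245.0]]
0.07 [[727.0, 416.0], [719.0, 457.0], [695.0, 490.0], [171.0, 281.0], [185.0, 244.0]]
0.14 [[717.0, 432.0], [709.0, 472.0], [681.0, 502.0], [174.0, 280.0], [188.0, 242.0]]
```

View pics/l1.png

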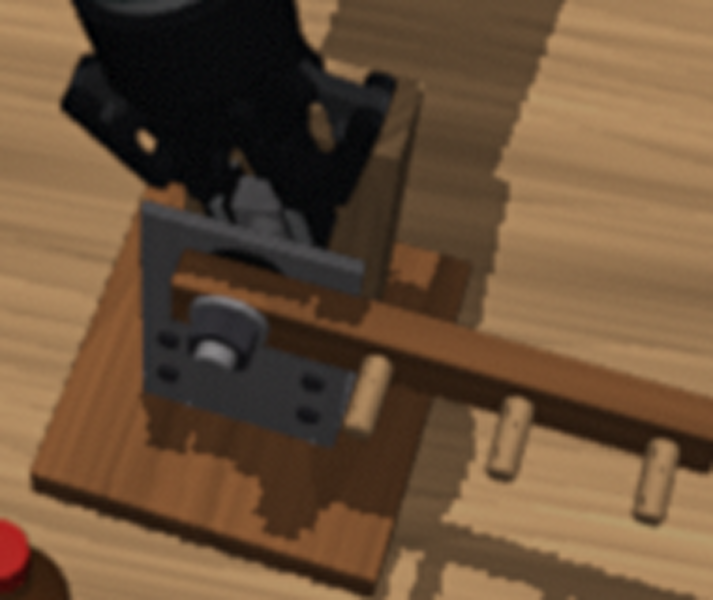

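The rail's upper edge meets the crop border at (713,397). The model puts it there for joint angle 0, and the angle estimate is within about 0.02 rad. The tool tilt of 0.30 rad agrees, and the grip is steady at 71 N, so I'm handing in.

```bash
python3 -c "
from cell import robot
print(robot.sign_off())"
```

```text
the job is handed in; nothing more can be done
None
```

I handed the job in with the rail level to within about 0.02 rad by the camera and the bolt head still gripped at about 71 N; `sign_off()` returned no verdict.

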